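# Load the lined pressure vessel and clamp it with the cam lever

## Robot

A 6-joint arm with a two-finger parallel gripper is mounted at the origin on a cart in front of the work surface, level with it; the furniture and walls round the work are solid. World frame = base frame: x ahead of the robot, y to its left, z up, the work surface at z = 0. Lengths are in m, angles in rad, forces in N, time in s.
With the tool pointing down it reaches from about 0.25 to 0.775 m from the base axis. Payload 4 kg.
Tool frame: the origin (TCP) lies between the finger pads; the fingertips stand 25 mm ahead of it and the grasp point (between the pads) lies 6 mm ahead of it (robot.tip_reach is the z of the fingertips in the tool frame, in m); z points along the fingers, y is the line along which they close (so a half turn about z gives the same grasp; the last joint's range is limited). The gripper opens to 94 mm and grips with 3 to 60 N. Pads are 16 mm wide; open, the fingers measure 119 mm over their backs; the gripper's body (75 mm by 177 mm) begins 78 mm behind the grasp point.
Start: joints at [-1.3, 0.087, 1.371, -0, 1.684, -0.103], TCP at [0.201, -0.512, 0.191] pointing down, gripper open.
Joint ranges: [-3.1, 3.1], [-0.76, 2.03], [0.27, 2.55], [-1.08, 4.22], [0.17, 2.65], [-2.57, 2.57]. Speed limits (rad/s): [2.79, 2.79, 3.14, 3.14, 3.14, 3.14].

## Interface

Orientations are given as [roll, pitch, yaw] about the fixed x, y, z axes, in that order (R = Rz(yaw) Ry(pitch) Rx(roll)).
In Python, from bench import robot gives the robot as it stands. The module is installed in compiled form; this text tells all that it offers.
- The arm moves only by the shell command python3 -m handwheel 'ROWS'. ROWS is JSON, a list of rows, each a list of 3 entries, a list of its own where there are three numbers: the turn, a rotation vector about the world's x, y, z in units of 90 degrees (1.0 is 90 degrees), then the shift along the world's x, y, z in units of 0.05 m (1.0 is 0.05 m), then the closure, from 0 (fully open) to 1 (shut). A call has 1 to 5 rows; each row shifts and turns the commanded pose from where the row before left it; what a row does not reach is not made up. A row lasts 1/10 s, in which the tool goes at most 50 mm and 8.59 degrees, less where a joint would pass 70% of its speed; a pose out of reach is approached as far as the arm can. A call with a number of a shift or a turn outside -1 to 1 is refused whole. A call with a gripper value outside its range is refused whole. The fingers move at their own pace and stop on an object; the grip force is fixed at half the most. Time passes only in rows, so rows that do not move let the fingers close. It gives the time, the measured TCP pose, the force, the opening and the grip force at its end, in the units of the state.
- robot.get_obs(): the state, without advancing time (a new reading comes with each control period).
- robot.snapshot(name): name is "scene" or "side" or "wrist"; returns (picture, depth): 400x640x3 uint8, red, green, blue; 400x640 float32, m along the optical axis (not along the pixel's ray), 0 where there is no reading.
- robot.calibration(name): a dict with "mtx" (3x3 intrinsics, pixels), "extrinsics" (4x4, takes a point from camera to world coordinates); the wrist camera has in their place "hand_eye" (4x4, takes a point from camera to tool coordinates, whose origin is the TCP and whose axes are the flange's). Camera axes: x right, y down, z forward; pixel columns grow to the right and rows downward; lengths in m; the calibration is good to about 2 mm. A picture is of the moment at which its call begins: read the wrist's pose just before it. calibration takes no time and is no camera call.
- robot.close_job(): hands the job in; it is judged then, once.
Trained networks look in the newest picture that a camera, given by its name, has taken for a name from the list of things; names that differ only in an ending like _2 or _b are one class to them, and where a whole thing is asked for, a point or a joint stands for the part that bears it (a point fixed in the world has none). Each returns a list of dicts, best first, with "p" (0 to 1); they miss things now and then, are a little off and sometimes report something else, mostly with a low value. They report only what shows in the picture. A call takes as long as a camera call. They do not tell look-alikes from the thing itself.
- robot.boxes_of(query, camera): "bbox" ([left, top, right, bottom] in pixels, round what is visible of it).
The state is a dict: "time": time; "joint_positions": joint angles; "qvel": joint speeds; "joint_torque": joint torques, N m; "tool_pos": TCP position; "ee_rot": TCP orientation; "wrist_force": force on the tool from outside, world axes, zero at the start; "wrist_torque": the same for the moment, N m; "width": finger opening in m; "finger_force": force on a finger pad.
Only numpy, scipy, OpenCV 4.12 (cv2) and the standard library are available. Lean on these libraries where they do the work, as an engineer would, in place of code of your own. Each camera call takes 0.05 s, during which the arm holds its last target. There are 200 camera calls.

## Task

Get the pressure vessel ready for its cap: nest the white liner in the steel shell and the clear sample cup in the liner, each lowered gently until it stands on the bottom, not dropped. Then swing the fixture's red-knobbed cam lever to the cam's highest lift, where the jaw presses the shell hardest into the V block, neither short of it nor past it, and finish still holding the lever there: it springs back when released, and a colleague will then screw the cap on. Leave the screw cap, rack, tip box, bottle and jars where they are.

Things in the scene. Friction and masses are not known exactly. Their poses are not given: they have to be found in the camera images.
- fixture: Fixed bench fixture: blue base plate 114 x 200 mm (y -130 to +70 mm, top face at height 14 mm), a steel V block (y up to +62 mm, 44 mm high), a sprung jaw in guides (y -35 to -95 mm, 49 mm high), a cam with a lever. Origin on the worktop, under where the vessel's axis rests in the V block. The jaw pushes along its +y into the V block. Position and yaw vary
- pivot (a point): Point on the vertical axis of the cam and lever: 90.4 mm from the fixture's origin along its -y axis, 86 mm above the worktop (the height at which to grip the knob)
- lever_knob (a point): Centre of the red upright knob at the end of the cam lever, where to grip it: 105 mm from the pivot axis, at height 86 mm. The knob is round, 22 mm in diameter, from 64 to 109 mm high, and revolves freely on its pin, so the fingers need not turn with the lever. The flat arm beneath it is 17 mm wide, its top at height 60 mm
- cam_lever (a joint): Lever angle in rad, counter-clockwise from above. 0 = open, on its stop: arm 161 degrees counter-clockwise from the fixture's +x. Lift grows up to 1.90, the cam's highest lift: arm pointing straight away from the vessel, along the fixture's -y, in line with the base plate. Beyond, the jaw draws back; far stop 2.50. A spring drives it back to 0; at 1.90 holding takes about 4 N at the knob
- jaw: Aluminium jaw block between the guides, pushed by the cam along the fixture's +y: 0 to 10.6 mm of travel
- pad: Black rubber-faced sprung pressure pad, 50 mm wide, on the front of the jaw; with the lever open it stands 6 mm clear of a shell that touches the V block, and at the highest lift it presses the shell with about 15 N
- shell: Steel pressure shell, an open round vessel with a threaded neck, 0.5 kg, standing loose on the fixture's base plate between jaw and V block, a few mm clear of both. Outer diameter 64 mm, bore 51 mm, height 48 mm, floor 6 mm thick; origin at the centre of its underside (height 14 mm), z up. It stays in the fixture
- liner_center (a point): Centre (half-way up) of the white plastic liner, an open round vessel standing loose on the worktop: outer diameter 47 mm, bore 35 mm, height 66 mm, floor 6 mm thick, 0.11 kg, z up. Seated in the shell its underside is at height 20 mm and its rim at 86 mm, 24 mm above the shell's rim: grip it from outside within its top 20 mm
- cup_center (a point): Centre (half-way up) of the clear glass sample cup, an open round tube with a flat foot standing loose on the worktop: outer diameter 30 mm, height 84 mm, 0.04 kg, z up. Seated in the liner in the shell its underside is at height 26 mm and its rim at 110 mm, 24 mm above the liner's rim: grip it from outside within its top 20 mm
- screw_cap: Bystander: round knurled steel screw cap, 76 mm in diameter, 63 mm high, loose; origin at the centre of its underside
- rack: Bystander: white vial rack full of small capped vials, 60 x 120 mm, 49 mm high, loose; origin at the centre of its underside
- tips: Bystander: blue pipette-tip box with a clear lid, 76 x 112 mm, 72 mm high, loose; origin at the centre of its underside
- blue_bottle: Bystander: clear bottle with a blue cap, 56 mm in diameter, 104 mm high, loose, just in front of the tall instrument stack that fills the back left of the worktop (x above 0.63 m, y above 0.2 m); origin at the centre of its underside
- red_jar: Bystander: white jar with a red lid, 46 mm in diameter, 64 mm high, loose; origin at the centre of its underside
- filter_jar: Bystander: white jar with a green lid, 62 mm in diameter, 89 mm high, loose; origin at the centre of its underside
Things that resemble listed ones, but are neither listed nor needed, are in the scene too. Leave any brown or yellow look-alike of the part that bears liner_center alone.

How it is judged:
On the way, in this order (a step that is already met when the one before it is completed fails the run):
1. the liner stands on the shell's floor and the cup on the liner's floor, while the lever is still open (horizontal distance between liner_center and shell below 0.006 m and z of liner_center in the frame of shell below 0.042 m and horizontal distance between cup_center and liner_center below 0.006 m and z of cup_center in the frame of liner_center below 0.018 m and value of joint cam_lever below 0.6 rad), for 0.2 s.
2. the cam lever is at its highest lift and the pad presses the shell (value of joint cam_lever between 1.75 and 2.05 rad and contact force between pad and shell above 6 N), for 0.2 s.
At the end, for the whole second after the job is handed in: The robot holds the lever still within 0.15 rad of its highest lift (1.90); pad force on the shell above 6 N; shell upright, within 5 mm of its place in the V block; liner on the shell's floor and cup on the liner's floor (within 3 mm, upright) (all of step 2 and velocity of joint cam_lever between -0.15 and 0.15 rad/s and contact force between any of the fingers, the arm and cam_lever above 1 N and horizontal distance between shell and fixture below 0.005 m and height (world z) of shell below 0.017 m and angle between shell's own z axis and vertical below 0.06 rad and horizontal distance between liner_center and shell below 0.006 m and z of liner_center in the frame of shell below 0.042 m and angle between liner_center's own z axis and vertical below 0.1 rad and horizontal distance between cup_center and liner_center below 0.006 m and z of cup_center in the frame of liner_center below 0.018 m and angle between cup_center's own z axis and vertical below 0.12 rad); the arm keeps its last pose, push and grip.
It fails at once if the liner is dropped into the shell (faster than 0.5 m/s inside it) (horizontal distance between liner_center and shell below 0.01 m and z of liner_center in the frame of shell below 0.075 m and linear speed of liner above 0.5 m/s).
It fails at once if the cup is dropped into the liner (faster than 0.5 m/s inside it) (horizontal distance between cup_center and liner_center below 0.012 m and z of cup_center in the frame of liner_center between 0.016 and 0.07 m and linear speed of cup above 0.5 m/s).
It fails at once if a bystander is shifted by more than 20 mm or knocked over (distance of any of screw_cap, rack, tips, blue_bottle, red_jar, filter_jar from where it was at the start of the episode above 0.02 m).
It also fails if it takes over 72 s, if anything falls off the work surface, if the arm or the gripper's body presses on something with over 40 N, if the wrist force passes 120 N, or if a joint passes its speed limit or range.

## Working session

There is one attempt and no reset: what is moved stays moved. The work goes in short steps, Python scripts to look and compute and a shell command to move; the robot and the scene stay as the last step left them, time stands still between calls to the robot, and variables do not carry over. Pictures are saved under pics/ and viewed, at most 10 in all, crops included, and the job is handed in when it is done.

```bash
mkdir -p pics; cat > h.py <<'E'
import numpy as np, cv2
from bench import robot
from scipy.spatial.transform import Rotation as R
def cam(name):
    c=robot.calibration(name); 
    if 'extrinsics' in c: return np.array(c['mtx']),np.array(c['extrinsics'])
    o=robot.get_obs(); T=np.eye(4); T[:3,:3]=R.from_euler('xyz',o['ee_rot']).as_matrix(); T[:3,3]=o['tool_pos']
    return np.array(c['mtx']),T@np.array(c['hand_eye'])
def snap(name):
    K,E=cam(name); p,d=robot.snapshot(name); return p,d,K,E
def cloud(d,K,E):
    v,u=np.mgrid[:d.shape[0],:d.shape[1]]
    P=np.stack([(u-K[0,2])/K[0,0]*d,(v-K[1,2])/K[1,1]*d,d],-1)
    W=P@E[:3,:3].T+E[:3,3]; W[d<=0]=np.nan; return W
def save(p,f): cv2.imwrite(f,p[...,::-1])
def ray(u,v,z,K,E):
    d=E[:3,:3]@np.linalg.solve(K,[u,v,1.]); o=E[:3,3]; return o+d*(z-o[2])/d[2]
E
python3 - <<'E'
from h import *
print(robot.get_obs())
for n in ['scene','side']:
    p,d,K,E=snap(n); save(p,f'pics/{n}0.png'); W=cloud(d,K,E); np.save(f'{n}.npy',W); print(n,E[:3,3])
    for q in ['fixture','lever_knob','shell','liner_center','cup_center','screw_cap','rack','tips','blue_bottle','red_jar','filter_jar']:
        for b in robot.boxes_of(q,n)[:3]:
            l,t,r,bo=[int(round(x)) for x in b['bbox']]
            w=W[(t+bo)//2,(l+r)//2]
            print(q,round(b['p'],2),(l,t,r,bo),w.round(3))
E
```

```text
{'time': 0.0, 'joint_positions': array([-1.30010774e+00,  8.79579483e-02,  1.37222364e+00, -6.23593846e-06,
        1.68360396e+00, -1.03085790e-01]), 'qvel': array([ 1.69098847e-04,  1.94335389e-05, -7.86360427e-04,  2.71621127e-04,
        1.99158360e-04, -1.94571085e-03]), 'joint_torque': array([-1.54945810e-03, -3.40183675e+01, -3.02426648e+01,  7.16732698e-02,
        3.29728425e-02, -1.55224661e-04]), 'tool_pos': array([ 0.20066918, -0.5114698 ,  0.19001814]), 'ee_rot': array([-3.13941076e+00, -2.19491153e-04,  3.73773443e-01]), 'wrist_force': array([-0.02313963, -0.00592949, -0.1631912 ]), 'wrist_torque': array([-0.00411583,  0.01834339,  0.01231139]), 'finger_force': 0.0, 'width': 0.09422912508589969}
scene [-0.18174057  1.49333987  0.98617916]
fixture 0.84 (289, 195, 351, 228) [0.508 0.115 0.056]
fixture 0.23 (337, 220, 361, 242) [0.368 0.167 0.043]
lever_knob 0.37 (247, 225, 261, 258) [0.598 0.408 0.072]
shell 0.77 (305, 201, 324, 220) [0.528 0.123 0.059]
shell 0.73 (338, 223, 362, 242) [0.362 0.172 0.044]
liner_center 0.83 (293, 220, 307, 241) [0.51  0.261 0.057]
liner_cen
[... 800 characters left out ...]
0.435 0.289 0.034]
liner_center 0.73 (247, 174, 261, 195) [0.346 0.225 0.044]
liner_center 0.65 (291, 160, 305, 179) [0.52  0.29  0.049]
cup_center 0.82 (294, 246, 302, 280) [ 0.409 -0.218  0.05 ]
cup_center 0.22 (310, 302, 342, 353) [ 0.415 -0.459  0.089]
screw_cap 0.64 (258, 188, 277, 208) [0.376 0.11  0.053]
rack 0.57 (239, 158, 268, 179) [0.359 0.38  0.026]
tips 0.58 (274, 138, 300, 167) [0.503 0.419 0.061]
blue_bottle 0.88 (305, 143, 322, 168) [0.6   0.374 0.058]
blue_bottle 0.3 (273, 141, 298, 168) [0.495 0.419 0.053]
red_jar 0.75 (279, 189, 332, 231) [0.486 0.029 0.04 ]
filter_jar 0.91 (310, 306, 342, 352) [ 0.415 -0.458  0.082]
filter_jar 0.57 (283, 190, 287, 202) [0.427 0.058 0.085]
```

```bash
python3 - <<'E'
import cv2,numpy as np
a=cv2.imread('pics/scene0.png')[140:300,230:430]; b=cv2.imread('pics/side0.png')[130:370,220:400]
cv2.imwrite('pics/s1.png',cv2.resize(a,None,fx=3.7,fy=3.7,interpolation=2)[:600,:800])
cv2.imwrite('pics/s2.png',cv2.resize(b,None,fx=2.5*1,fy=2.5,interpolation=2)[:600])
E
```

```text
(no output)
```

View pics/s1.png

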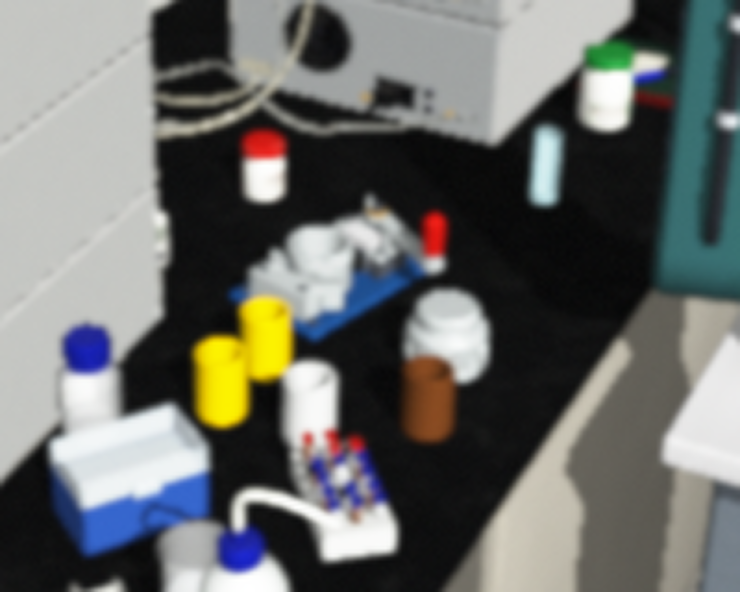

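View pics/s2.png

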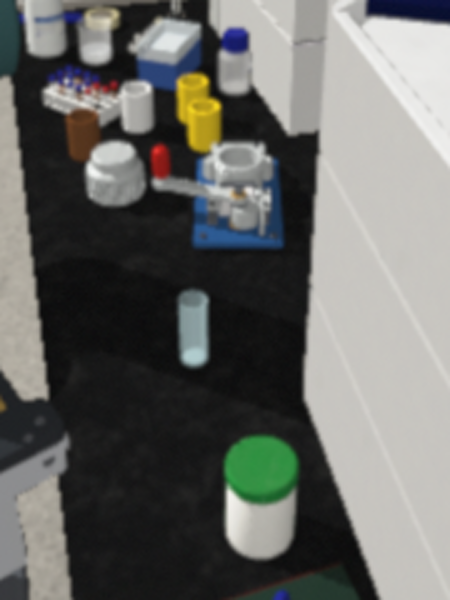

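The white liner shows at scene pixel (314,248), with yellow look-alikes to its left and a brown one to its right. The fixture is at (320,212) with its red knob at (347,205), and the cup is at (377,184). I'll move above the fixture for a wrist view.

```bash
python3 -m handwheel '[[[0,0,0],[0,0,1],0],[[0,0,0],[0,0.2,1],0],[[0,0,0],[0.2,0.8,0.8],0],[[0,0,0],[0.4,0.9,0.5],0],[[0,0,0],[0.4,0.9,0.5],0]]'; python3 -m handwheel '[[[0,0,0],[0.4,0.9,0.2],0],[[0,0,0],[0.4,0.9,0],0],[[0,0,0],[0.4,0.9,0],0],[[0,0,0],[0.4,0.9,0],0],[[0,0,0],[0.4,0.9,0],0]]';python3 -m handwheel '[[[0,0,0],[0.4,0.9,0],0],[[0,0,0],[0.4,0.9,0],0],[[0,0,0],[0.3,0.8,0],0],[[0,0,0],[0,0,0],0],[[0,0,0],[0,0,0],0]]'
python3 - <<'E'
from h import *
o=robot.get_obs();print(o['tool_pos'],o['ee_rot'],o['joint_positions'])
p,d,K,E=snap('wrist');print(E.round(3),K)
save(p,'pics/w1.png');np.save('w1.npy',cloud(d,K,E))
W=cloud(d,K,E)
for q in ['fixture','lever_knob','shell','liner_center','cup_center','screw_cap']:
        for b in robot.boxes_of(q,'wrist')[:3]:
            l,t,r,bo=[int(round(x)) for x in b['bbox']]
            print(q,round(b['p'],2),(l,t,r,bo),W[min((t+bo)//2,399),min((l+r)//2,639)].round(3))
E
```

```text
time: 1.7
tool_pos: [0.2459, -0.3849, 0.3719]
ee_rot: [3.14, -0.0, 0.372]
wrist_force: [0.7, -0.7, -0.5]
width: 0.094
finger_force: 0.0
time: 2.2
tool_pos: [0.3459, -0.1593, 0.3806]
ee_rot: [3.14, -0.001, 0.373]
wrist_force: [1.7, -0.7, 0.5]
width: 0.0937
finger_force: 0.0
time: 2.7
tool_pos: [0.4007, -0.0305, 0.3803]
ee_rot: [3.141, 0.0, 0.377]
wrist_force: [0.4, -0.0, -0.3]
width: 0.0941
finger_force: 0.0
[ 0.40066959 -0.03045285  0.38029075] [3.14111646e+00 3.65732027e-04 3.76615729e-01] [-2.16636573e-01 -1.98744087e-01  1.26703420e+00 -6.83842778e-04
  2.07333946e+00  9.77214572e-01]
[[ 0.367 -0.906 -0.211  0.46 ]
 [-0.93  -0.357 -0.084 -0.005]
 [ 0.001  0.227 -0.974  0.574]
 [ 0.     0.     0.     1.   ]] [[278.76421517   0.         319.62377817]
 [  0.         278.76421517 197.91944347]
 [  0.           0.           1.        ]]
fixture 0.82 (240, 21, 354, 145) [0.527 0.064 0.039]
fixture 0.23 (125, 61, 173, 98) [0.434 0.332 0.007]
lever_knob 0.72 (267, 130, 282, 146) [nan nan nan]
shell 0.66 (264, 50, 300, 94) [0.537 0.099 0.021]
shell 0.28 (292, 73, 322, 107) [0.522 0.043 0.045]
liner_center 0.86 (186, 31, 223, 69) [0.521 0.25  0.005]
liner_center 0.84 (151, 126, 189, 154) [0.338 0.266 0.007]
liner_center 0.63 (60, 80, 144, 131) [0.358 0.392 0.026]
cup_center 0.68 (392, 186, 416, 208) [ 0.405 -0.213  0.018]
screw_cap 0.73 (209, 124, 253, 168) [0.38  0.135 0.062]
```

View pics/w1.png

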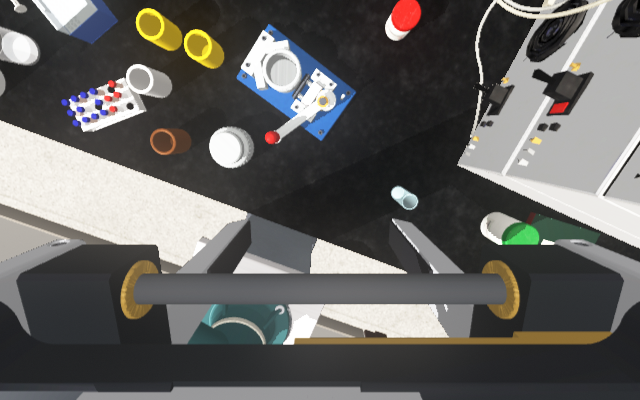

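```bash
python3 - <<'E'
from h import *
K,E=cam('wrist')
p=cv2.imread('pics/w1.png');W=np.load('w1.npy')
hsv=cv2.cvtColor(p,cv2.COLOR_BGR2HSV)
m=cv2.inRange(hsv,(100,120,60),(125,255,255)); m[:, :225]=0;m[:, 370:]=0;m[160:]=0
v,u=np.nonzero(m)
P=np.array([ray(a,b,.014,K,E)[:2] for a,b in zip(u,v)])*1000
r=cv2.minAreaRect(P.astype(np.float32));print('plate',r)
print('knob mask')
red=(cv2.inRange(hsv,(0,150,80),(8,255,255))|cv2.inRange(hsv,(172,150,80),(180,255,255)))
red[:120]=0;red[155:]=0;red[:,:255]=0;red[:,300:]=0
v,u=np.nonzero(red);print(u.min(),u.max(),v.min(),v.max(),ray(u.mean(),v.mean(),.09,K,E))
# heights
for n,(a,b,c,d),lo,hi in [('liner',(120,60,176,104),.058,.072),('shell',(255,40,310,102),.056,.068),('cup',(385,180,420,212),.076,.09)]:
    w=W[b:d,a:c].reshape(-1,3);w=w[(w[:,2]>lo)&(w[:,2]<hi)]
    print(n,len(w))
    if len(w): print(w.min(0),w.max(0),cv2.minEnclosingCircle(w[:,:2].astype(np.float32)))
E
```

```text
plate ((526.9358520507812, 65.52058410644531), (199.11419677734375, 114.2299575805664), 75.39579010009766)
knob mask
265 278 131 143 [0.4243701  0.06627272 0.09      ]
liner 364
[0.40949428 0.28931294 0.05806633] [0.45551626 0.33576848 0.06845128] ((0.43289029598236084, 0.31247586011886597), 0.023946428671479225)
shell 492
[0.50298688 0.06177689 0.05607943] [0.56819253 0.12710445 0.06403253] ((0.5357211828231812, 0.09451626986265182), 0.03325982391834259)
cup 98
[ 0.39435409 -0.21532389  0.07601633] [ 0.42327649 -0.18600039  0.08630097] ((0.40863630175590515, -0.20040090382099152), 0.015243754722177982)
```

```bash
python3 - <<'E'
from h import *
W=np.load('w1.npy').reshape(-1,3)
def near(c,z,r0,r1,lab):
    w=W[(W[:,2]>z)&(W[:,2]<.3)];q=w[:,:2]-c;r=np.hypot(*q.T);a=np.degrees(np.arctan2(q[:,1],q[:,0]));s=(r>r0)&(r<r1)
    print(lab,{int(k):round(r[s&(abs(a-k)<=10)].min()*1000) for k in range(-180,181,20) if (s&(abs(a-k)<=10)).any()})
near([.4329,.3125],.035,.032,.1,'liner')
near([.4086,-.2004],.05,.02,.1,'cup')
near([.535,.0945],.064,.03,.14,'shell')
K,E=cam('wrist');o=robot.get_obs()
for z in (.006,.025):
    P=np.array([*o['tool_pos']])-[0,0,z]; c=np.linalg.inv(E)@[*P,1]; print(K@c[:3]/c[2])
E
```

```text
liner {-160: 87, -140: 85, -60: 99, -40: 93, -20: 72, 0: 65, 20: 69, 120: 57, 140: 54, 160: 81}
cup {}
shell {-180: 109, -160: 103, -100: 82, 80: 125, 100: 119}
[321.40181115 221.71203756   1.        ]
[321.23938827 214.48563059   1.        ]
```

```bash
python3 -m handwheel '[[[0,0,-0.08],[0.1,0.8,-0.2],0],[[0,0,-0.08],[0.1,0.9,-0.4],0],[[0,0,-0.08],[0.1,0.9,-0.4],0],[[0,0,0],[0.1,0.9,-0.4],0],[[0,0,0],[0.1,0.9,-0.4],0]]'; python3 -m handwheel '[[[0,0,0],[0.1,0.9,-0.4],0],[[0,0,0],[0.04,0.9,-0.4],0],[[0,0,0],[0,0.66,-0.4],0],[[0,0,0],[0,0,-0.4],0],[[0,0,0],[0,0,0],0]]'
cat >> h.py <<'E'
def rim(c,z,rad,zt=.006,name='wrist',rs=.4):
    """rim circle centre near c (m) at height z, outer radius rad, from depth"""
    p,d,K,E=snap(name);W=cloud(d,K,E);w=W.reshape(-1,3)
    w=w[(abs(w[:,2]-z)<zt)&(np.hypot(w[:,0]-c[0],w[:,1]-c[1])<rad*(1+rs))]
    if len(w)<20: print('few',len(w));return p,W
    print('rim n',len(w),'z',np.median(w[:,2]).round(4),'enc',np.round(cv2.minEnclosingCircle(w[:,:2].astype(np.float32)),4) if 0 else cv2.minEnclosingCircle(w[:,:2].astype(np.float32)),'mid',((w.max(0)+w.min(0))/2).round(4),'ext',(w.max(0)-w.min(0)).round(4))
    return p,W
E
python3 - <<'E'
from h import *
o=robot.get_obs();print(o['tool_pos'],o['ee_rot'],o['joint_positions'])
p,W=rim([.433,.3125],.066,.0235); save(p,'pics/w2.png')
E
```

```text
time: 3.55
tool_pos: [0.4255, 0.1826, 0.2926]
ee_rot: [3.142, -0.001, 0.015]
wrist_force: [0.3, -0.2, -0.2]
width: 0.0935
finger_force: 0.0
time: 4.05
tool_pos: [0.4308, 0.304, 0.2092]
ee_rot: [3.138, 0.007, 0.017]
wrist_force: [0.5, -0.3, 0.4]
width: 0.0943
finger_force: 0.0
[0.43078421 0.30404524 0.20922858] [3.13770098 0.00677713 0.01736589] [ 5.07223655e-01  4.00210416e-02  1.38511159e+00 -2.48330247e-04
  1.72427117e+00  2.06060390e+00]
rim n 491 z 0.0652 enc ((0.43217501044273376, 0.31330645084381104), 0.02345755510032177) mid [0.4326 0.3132 0.064 ] ext [0.0453 0.0457 0.0078]
```

```bash
python3 - <<'E'
from h import *
o=robot.get_obs();print(o['tool_pos'],o['ee_rot'],o['time'],o['qvel'].round(3))
p,W=rim([.433,.3125],.066,.0235)
E
```

```text
[0.43171099 0.30388354 0.21150998] [3.13936536 0.00350447 0.01629604] 4.1 [-0.017 -0.033 -0.05   0.002  0.006 -0.001]
rim n 478 z 0.0653 enc ((0.432175874710083, 0.3132482171058655), 0.02347898669540882) mid [0.4322 0.3134 0.064 ] ext [0.0456 0.0462 0.0076]
```

```bash
python3 -m handwheel '[[[0,0,0],[0.01,0.19,-0.3],0],[[0,0,0],[0,0,-0.6],0],[[0,0,0],[0,0,-0.6],0],[[0,0,0],[0,0,-0.6],0],[[0,0,0],[0,0,-0.4],0]]'; python3 -m handwheel '[[[0,0,0],[0,0,-0.25],0],[[0,0,0],[0,0,0],0],[[0,0,0],[0,0,0],0.6],[[0,0,0],[0,0,0],0.9],[[0,0,0],[0,0,0],0.9]]';python3 -m handwheel '[[[0,0,0],[0,0,0],0.9],[[0,0,0],[0,0,0],0.9],[[0,0,0],[0,0,0],0.9]]'
```

```text
time: 4.65
tool_pos: [0.4325, 0.3136, 0.0863]
ee_rot: [3.141, 0.001, 0.015]
wrist_force: [-0.1, -0.5, -0.5]
width: 0.094
finger_force: 0.0
time: 5.15
tool_pos: [0.4337, 0.3147, 0.0773]
ee_rot: [-3.14, -0.003, 0.017]
wrist_force: [-0.6, 0.2, 0.6]
width: 0.0731
finger_force: 0.0
time: 5.45
tool_pos: [0.4329, 0.3143, 0.0759]
ee_rot: [-3.141, -0.0, 0.017]
wrist_force: [-0.2, 0.1, 0.2]
width: 0.0494
finger_force: 0.0
```

```bash
python3 -m handwheel '[[[0,0,0],[0,0,-0.04],0.9],[[0,0,0],[0,0,0],0.9],[[0,0,0],[0,0,0],0.9],[[0,0,0],[0,0,0],0.9]]'; python3 -m handwheel '[[[0,0,0],[0,0,0.2],0.9],[[0,0,0],[0,0,0.4],0.9],[[0,0,0],[0,0,0.5],0.9],[[0,0,0],[0,0,0.5],0.9],[[0,0,0],[0,0,0.4],0.9]]'
```

```text
time: 5.85
tool_pos: [0.4327, 0.3142, 0.0736]
ee_rot: [3.141, 0.0, 0.017]
wrist_force: [0.4, -0.1, -0.7]
width: 0.0174
finger_force: 0.0
time: 6.35
tool_pos: [0.4333, 0.3145, 0.1764]
ee_rot: [-3.14, -0.002, 0.017]
wrist_force: [0.7, 0.4, 0.3]
width: 0.0094
finger_force: 0.0
```

```bash
python3 - <<'E'
from h import *
p,W=rim([.433,.3125],.066,.0235); save(p,'pics/w3.png')
E
```

```text
rim n 587 z 0.0653 enc ((0.4321853816509247, 0.31340688467025757), 0.023531993851065636) mid [0.4322 0.3135 0.0638] ext [0.046  0.046  0.0075]
```

View pics/w3.png

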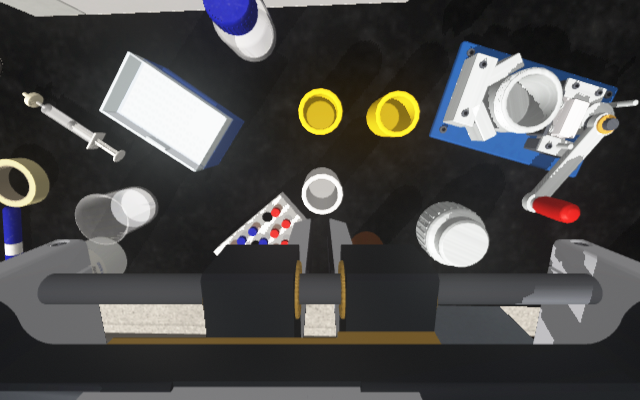

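The wrist picture shows the liner (322,190) undisturbed and the fingers closed short of it (322,225), so the grasp missed. I'll check tip_reach and the depth of the fingertips.

```bash
python3 - <<'E'
from h import *
print(robot.tip_reach); o=robot.get_obs();print(o['tool_pos'],o['ee_rot'],o['width'],robot.calibration('wrist')['hand_eye'])
p,d,K,E=snap('wrist');W=cloud(d,K,E)
for v in range(215,275,6): print(v,[W[v,u].round(3).tolist() for u in (310,334)])
for n in ('scene','side'):
  p,d,K,E=snap(n);W=cloud(d,K,E);save(p,f'pics/{n}2.png')
  w=W.reshape(-1,3);w=w[(np.hypot(w[:,0]-.433,w[:,1]-.3135)<.045)&(w[:,2]>.02)]
  for z in np.arange(.02,.4,.02):
    s=w[abs(w[:,2]-z)<.01]
    if len(s): print(n,round(z,2),len(s),s.min(0)[:2].round(3),s.max(0)[:2].round(3))
E
```

```text
0.025
[0.4348821  0.31540097 0.18017967] [-3.13721408 -0.00812388  0.01684676] 0.00924588103315599 [[-9.23194411e-04 -9.73923125e-01 -2.26876386e-01  6.43128217e-02]
 [ 9.99999317e-01 -1.06166751e-03  4.88322126e-04 -1.14309643e-03]
 [-7.16455499e-04 -2.26875780e-01  9.73923440e-01 -1.93277036e-01]
 [ 0.00000000e+00  0.00000000e+00  0.00000000e+00  1.00000000e+00]]
215 [[0.389, 0.33, -0.001], [0.389, 0.296, -0.003]]
221 [[0.443, 0.323, 0.2], [nan, nan, nan]]
227 [[0.442, 0.322, 0.208], [nan, nan, nan]]
233 [[0.442, 0.322, 0.219], [0.444, 0.308, 0.224]]
239 [[0.441, 0.322, 0.228], [0.443, 0.309, 0.232]]
245 [[0.441, 0.321, 0.237], [0.444, 0.309, 0.242]]
251 [[0.442, 0.321, 0.245], [0.443, 0.309, 0.248]]
257 [[0.439, 0.321, 0.246], [0.443, 0.31, 0.254]]
263 [[0.436, 0.321, 0.246], [0.443, 0.31, 0.261]]
269 [[0.433, 0.321, 0.246], [0.442, 0.31, 0.264]]
scene 0.02 34 [0.409 0.309] [0.452 0.351]
scene 0.04 90 [0.41  0.291] [0.453 0.34 ]
scene 0.06 124 [0.409 0.288] [0.455 0.341]
scene 0.08 1 [0.406 0.321] [0.406 0.321]
scene 0.2 35 [0.425 0.296] [0.443 0.338]
scene 0.22 55 [0.424 0.3  ] [0.442 0.338]
scene 0.24 56 [0.423 0.296] [0.446 0.337]
scene 0.26 35 [0.423 0.299] [0.431 0.333]
scene 0.28 11 [0.425 0.309] [0.43  0.337]
scene 0.3 62 [0.399 0.288] [0.423 0.346]
scene 0.32 87 [0.4   0.276] [0.438 0.353]
scene 0.34 126 [0.41  0.272] [0.455 0.358]
scene 0.36 77 [0.402 0.299] [0.454 0.357]
scene 0.38 167 [0.395 0.291] [0.47  0.358]
side 0.02 30 [0.396 0.284] [0.452 0.352]
side 0.04 62 [0.411 0.283] [0.453 0.335]
side 0.06 95 [0.409 0.284] [0.455 0.333]
side 0.2 27 [0.424 0.294] [0.442 0.333]
side 0.22 37 [0.424 0.292] [0.442 0.324]
side 0.24 35 [0.424 0.292] [0.443 0.323]
side 0.26 22 [0.425 0.291] [0.444 0.317]
side 0.3 25 [0.399 0.281] [0.414 0.339]
side 0.32 63 [0.401 0.276] [0.452 0.35 ]
side 0.34 103 [0.41  0.282] [0.455 0.346]
side 0.36 85 [0.4   0.291] [0.467 0.34 ]
side 0.38 124 [0.395 0.271] [0.471 0.333]
```

```bash
python3 - <<'E'
from h import *
o=robot.get_obs();print(o['tool_pos'])
for n in ('scene','side','wrist'):
  p,d,K,E=snap(n);W=cloud(d,K,E)
  w=W.reshape(-1,3);w=w[(abs(w[:,0]-.433)<.03)&(abs(w[:,1]-.3155)<.05)&(w[:,2]>.1)]
  print(n,np.sort(w[:,2])[:25:3].round(4))
  s=w[w[:,2]<.22];print(len(s),s.min(0).round(4),s.max(0).round(4))
a=cv2.imread('pics/side2.png')[80:200,210:370];cv2.imwrite('pics/s3.png',cv2.resize(a,None,fx=5,fy=5,interpolation=2))
E
```

```text
[0.43295653 0.31430017 0.17409766]
scene [0.1863 0.1914 0.1941 0.1953 0.1971 0.1999 0.2003 0.2012 0.2017]
75 [0.4219 0.3003 0.1863] [0.444  0.3367 0.2199]
side [0.188  0.191  0.1937 0.1966 0.1975 0.1992 0.2011 0.2024 0.2045]
52 [0.4229 0.2906 0.188 ] [0.4417 0.3232 0.2199]
wrist [0.1857 0.1862 0.1869 0.1873 0.188  0.1883 0.1886 0.1889 0.1893]
718 [0.4235 0.2984 0.1857] [0.4417 0.3319 0.2199]
```

View pics/s3.png

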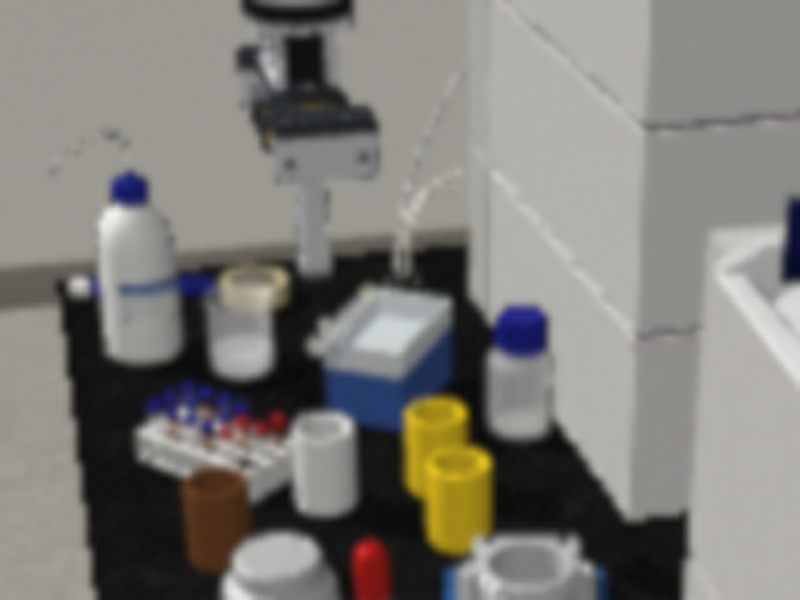

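The side picture confirms the liner still upright at crop (325,465), with the tips above it. All three cameras put the fingertips about 12 mm above the reported TCP, where the text says 25 mm below it. I'll measure this with the fingers open too.

```bash
python3 -m handwheel '[[[0,0,0],[0,0,0],0],[[0,0,0],[0,0,0],0],[[0,0,0],[0,0,0],0],[[0,0,0],[0,0,0],0],[[0,0,0],[0,0,0],0]]' ;python3 -m handwheel '[[[0,0,0],[0,0,0],0],[[0,0,0],[0,0,0],0],[[0,0,0],[0,0,0],0]]'; python3 - <<'E'
from h import *
for n in ('wrist','scene','side'):
  o=robot.get_obs();print(o['tool_pos'],o['width'])
  p,d,K,E=snap(n);W=cloud(d,K,E)
  w=W.reshape(-1,3);w=w[(abs(w[:,0]-.433)<.03)&(abs(w[:,1]-.3143)<.075)&(w[:,2]>.12)]
  print(n,np.sort(w[:,2])[:25:3].round(4))
  s=w[w[:,2]<.22];print(len(s),s.min(0).round(4),s.max(0).round(4))
  if n=='wrist':
    for q in (s[s[:,1]<.3143],s[s[:,1]>.3143]): print(q.min(0).round(4),q.max(0).round(4))
E
```

```text
time: 7.2
tool_pos: [0.4328, 0.3142, 0.1737]
ee_rot: [3.141, 0.0, 0.017]
wrist_force: [0.0, -0.0, -0.4]
width: 0.0461
finger_force: 0.0
time: 7.5
tool_pos: [0.4328, 0.3142, 0.1737]
ee_rot: [3.142, -0.0, 0.017]
wrist_force: [0.2, 0.6, -0.9]
width: 0.0702
finger_force: 0.0
[0.43279338 0.31420001 0.17372211] 0.07017892440470887
wrist [0.1872 0.1877 0.1879 0.1881 0.1882 0.1885 0.1885 0.1886 0.1887]
1203 [0.423  0.2684 0.1872] [0.4429 0.3624 0.22  ]
[0.4243 0.2684 0.1876] [0.4429 0.2808 0.22  ]
[0.423  0.35   0.1872] [0.4417 0.3624 0.22  ]
[0.43278824 0.31418475 0.17371509] 0.07403438128337822
scene [0.186  0.1898 0.1909 0.1929 0.1942 0.1953 0.1959 0.1965 0.1976]
111 [0.4216 0.2634 0.186 ] [0.4449 0.3675 0.2197]
[0.43277462 0.31420554 0.17369381] 0.07779106701614602
side [0.1884 0.1897 0.1908 0.1912 0.1943 0.1954 0.1971 0.1981 0.1993]
75 [0.4226 0.2569 0.1884] [0.4429 0.3623 0.2194]
```

```bash
python3 -m handwheel '[[[0,0,0],[-0.01,-0.02,-0.4],0],[[0,0,0],[0,0,-0.6],0],[[0,0,0],[0,0,-0.6],0],[[0,0,0],[0,0,-0.6],0],[[0,0,0],[0,0,-0.4],0]]'; python3 -m handwheel '[[[0,0,0],[0,0,-0.16],0],[[0,0,0],[0,0,0],0],[[0,0,0],[0,0,0],0.3],[[0,0,0],[0,0,0],0.7],[[0,0,0],[0,0,0],0.7]]';python3 -m handwheel '[[[0,0,0],[0,0,0],0.7],[[0,0,0],[0,0,0],0.7],[[0,0,0],[0,0,0],0.7],[[0,0,0],[0,0,0],0.7],[[0,0,0],[0,0,0],0.7]]';python3 -m handwheel '[[[0,0,0],[0,0,0],0.8]]'
```

```text
time: 8.15
tool_pos: [0.4311, 0.3125, 0.0412]
ee_rot: [3.14, 0.003, 0.017]
wrist_force: [-0.2, 0.2, 0.1]
width: 0.0941
finger_force: 0.0
time: 8.65
tool_pos: [0.4332, 0.3138, 0.0372]
ee_rot: [-3.14, -0.002, 0.017]
wrist_force: [0.4, 0.1, 0.0]
width: 0.073
finger_force: 0.0
time: 9.15
tool_pos: [0.4323, 0.3131, 0.0358]
ee_rot: [3.141, -0.0, 0.017]
wrist_force: [0.0, -0.6, 0.9]
width: 0.0459
finger_force: 30.0
time: 9.25
tool_pos: [0.4323, 0.3131, 0.0358]
ee_rot: [3.141, -0.0, 0.017]
wrist_force: [-0.7, -0.3, 0.6]
width: 0.0461
finger_force: 30.0
```

```bash
python3 -m handwheel '[[[0,0,0],[0,0,0.2],0.8],[[0,0,0],[0,0,0.5],0.8],[[0,0,0],[0,0,0.6],0.8],[[0,0,0],[0,0,0.6],0.8],[[0,0,0],[0,0,0.5],0.8]]'; python3 -m handwheel '[[[0,0,0],[0.2,-0.5,0.3],0.8],[[0,0,0],[0.4,-0.7,0],0.8],[[0,0,0],[0.4,-0.8,0],0.8],[[0,0,0],[0.4,-0.8,0],0.8],[[0,0,0],[0.4,-0.8,0],0.8]]';python3 -m handwheel '[[[0,0,0],[0.26,-0.57,0],0.8],[[0,0,0],[0,-0.2,0],0.8],[[0,0,0],[0,0,0],0.8],[[0,0,0],[0,0,0],0.8],[[0,0,0],[0,0,0],0.8]]'
python3 - <<'E'
from h import *
p,W=rim([.535,.0945],.062,.032,zt=.004,rs=.12); save(p,'pics/w4.png')
o=robot.get_obs();print(o['tool_pos'])
w=W.reshape(-1,3);z=o['tool_pos'][2]+.03
w=w[(abs(w[:,2]-z)<.008)&(np.hypot(w[:,0]-.535,w[:,1]-.0945)<.035)]
print(len(w),w.min(0),w.max(0),cv2.minEnclosingCircle(w[:,:2].astype(np.float32)))
E
```

```text
time: 9.75
tool_pos: [0.4324, 0.3135, 0.1579]
ee_rot: [-3.141, -0.001, 0.017]
wrist_force: [1.0, -0.4, -0.8]
width: 0.0455
finger_force: 30.0
time: 10.25
tool_pos: [0.5227, 0.1319, 0.1712]
ee_rot: [-3.141, -0.001, 0.017]
wrist_force: [0.8, 1.0, -1.6]
width: 0.0461
finger_force: 30.0
time: 10.75
tool_pos: [0.5348, 0.0962, 0.1709]
ee_rot: [-3.141, -0.0, 0.019]
wrist_force: [0.2, -0.4, -1.2]
width: 0.0458
finger_force: 30.0
rim n 616 z 0.0611 enc ((0.5354648232460022, 0.09459038078784943), 0.033135391771793365) mid [0.5451 0.0945 0.0609] ext [0.0465 0.0652 0.0058]
[0.53479894 0.09617421 0.17087113]
2498 [0.51155246 0.06279276 0.19289299] [0.5578493  0.12850119 0.20882979] ((0.5435993671417236, 0.09564849734306335), 0.03287259489297867)
```

View pics/w4.png

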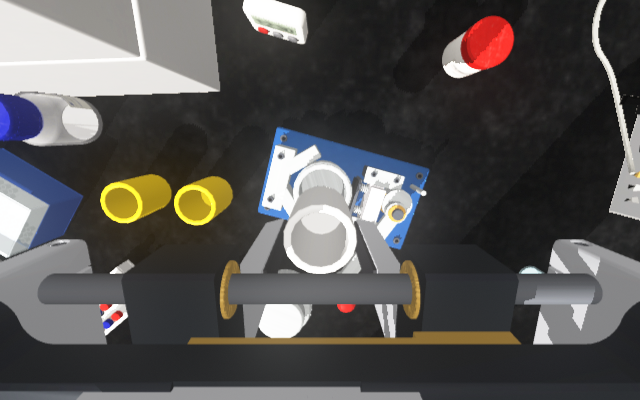

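The liner is held at (320,235) above the shell (322,190), which it partly hides. I'll fit both rim circles.

```bash
cat >> h.py <<'E'
from scipy.optimize import least_squares
def outer(w,c,rad,lo,hi):
    """max radius per angle bin, fit circle of known radius"""
    q=w[:,:2]-c;r=np.hypot(*q.T);a=np.degrees(np.arctan2(q[:,1],q[:,0]));pts=[]
    for k in range(-180,180,6):
        s=(a>=k)&(a<k+6)&(r>lo)&(r<hi)
        if s.sum()>1: pts.append(w[s][np.argsort(r[s])[-2],:2])
    pts=np.array(pts)
    f=lambda x:np.hypot(*(pts-x[:2]).T)-x[2]
    s=least_squares(f,[*c,rad],loss='soft_l1',f_scale=.0005);g=least_squares(lambda x:f([*x,rad]),c,loss='soft_l1',f_scale=.0005)
    return len(pts),s.x.round(4),g.x.round(4)
E
python3 - <<'E'
from h import *
p,d,K,E=snap('wrist');W=cloud(d,K,E).reshape(-1,3);o=robot.get_obs();print(o['tool_pos'])
w=W[abs(W[:,2]-.062)<.003];print('shell',outer(w,np.array([.5355,.0945]),.032,.026,.036))
w=W[(abs(W[:,2]-.2015)<.005)&(abs(W[:,1]-.0962)<.0225)];print('liner',np.median(w[:,2]),outer(w,np.array([.535,.0962]),.0235,.015,.026))
# fingers y faces
f=W[(W[:,2]>.19)&(W[:,2]<.23)&(abs(W[:,0]-.535)<.012)];
a=f[(f[:,1]<.0735)&(f[:,1]>.05)];b=f[(f[:,1]>.118)&(f[:,1]<.145)];print(a[:,1].min(),a[:,1].max(),b[:,1].min(),b[:,1].max())
W0=np.load('w1.npy').reshape(-1,3);w=W0[abs(W0[:,2]-.062)<.004];print('shell far',outer(w,np.array([.5355,.0945]),.032,.02,.036))
E
```

```text
[0.53485627 0.09606431 0.17086712]
shell (38, array([0.5356, 0.0945, 0.0321]), array([0.5358, 0.0945]))
liner 0.20065728990237208 (60, array([0.5349, 0.097 , 0.0228]), array([0.5348, 0.097 ]))
0.06256043528425657 0.07347536632500133 0.11807960153127274 0.13233103246494596
shell far (60, array([0.5355, 0.0944, 0.0317]), array([0.5355, 0.0944]))
```

```bash
python3 -m handwheel '[[[0,0,0],[0.02,-0.05,-0.2],0.8],[[0,0,0],[0,0,-0.4],0.8],[[0,0,0],[0,0,-0.4],0.8],[[0,0,0],[0,0,-0.3],0.8],[[0,0,0],[0,0,0],0.8]]'; python3 -m handwheel '[[[0,0,0],[0,0,-0.1],0.8],[[0,0,0],[0,0,-0.1],0.8],[[0,0,0],[0,0,0],0.8],[[0,0,0],[0,0,0],0.8]]'
```

```text
time: 11.35
tool_pos: [0.534, 0.0923, 0.1022]
ee_rot: [3.141, 0.006, 0.017]
wrist_force: [-1.2, -0.6, -0.9]
width: 0.046
finger_force: 30.0
time: 11.75
tool_pos: [0.5366, 0.0922, 0.0962]
ee_rot: [3.142, -0.001, 0.017]
wrist_force: [0.1, -0.5, -1.3]
width: 0.0459
finger_force: 30.0
```

```bash
python3 - <<'E'
from h import *
p,d,K,E=snap('wrist');W=cloud(d,K,E).reshape(-1,3);o=robot.get_obs();print(o['tool_pos'],o['wrist_force'])
t=o['tool_pos']
w=W[abs(W[:,2]-.062)<.003];print('shell',outer(w,np.array([.5355,.0945]),.032,.026,.036))
w=W[(abs(W[:,2]-t[2]-.0305)<.005)&(abs(W[:,1]-t[1]-.0006)<.0225)];print('liner',np.median(w[:,2]),outer(w,np.array(t[:2]),.0235,.015,.026))
E
```

```text
[0.53667009 0.09218303 0.0962936 ] [ 1.01972501  0.3201327  -2.06131067]
shell (36, array([0.5358, 0.0945, 0.0323]), array([0.5361, 0.0945]))
liner 0.12596707221411568 (60, array([0.5366, 0.0931, 0.0228]), array([0.5366, 0.093 ]))
```

```bash
python3 -m handwheel '[[[0,0,0],[-0.014,0.028,0],0.8],[[0,0,0],[0,0,0],0.8],[[0,0,0],[0,0,-0.15],0.8],[[0,0,0],[0,0,-0.15],0.8],[[0,0,0],[0,0,0],0.8]]'; python3 -m handwheel '[[[0,0,0],[0,0,-0.15],0.8],[[0,0,0],[0,0,-0.15],0.8],[[0,0,0],[0,0,-0.1],0.8],[[0,0,0],[0,0,0],0.8],[[0,0,0],[0,0,0],0.8]]'
```

```text
time: 12.3
tool_pos: [0.5342, 0.0935, 0.0786]
ee_rot: [3.141, 0.004, 0.017]
wrist_force: [0.5, -0.1, -1.6]
width: 0.0455
finger_force: 30.0
time: 12.8
tool_pos: [0.5355, 0.0936, 0.0605]
ee_rot: [3.141, 0.0, 0.017]
wrist_force: [0.4, 0.3, -1.3]
width: 0.0457
finger_force: 30.0
```

```bash
python3 -m handwheel '[[[0,0,0],[0,0,-0.05],0.8],[[0,0,0],[0,0,-0.02],0.8],[[0,0,0],[0,0,0],0.8],[[0,0,0],[0,0,0],0.8]]';python3 -m handwheel '[[[0,0,0],[0,0,-0.02],0.8],[[0,0,0],[0,0,0],0.8],[[0,0,0],[0,0,0],0.8]]';python3 -m handwheel '[[[0,0,0],[0,0,-0.01],0.8],[[0,0,0],[0,0,0],0.8],[[0,0,0],[0,0,0],0.8]]'
```

```text
time: 13.2
tool_pos: [0.5356, 0.0936, 0.0573]
ee_rot: [3.142, -0.0, 0.017]
wrist_force: [0.0, 0.8, -1.1]
width: 0.0457
finger_force: 30.0
time: 13.5
tool_pos: [0.5356, 0.0936, 0.0562]
ee_rot: [3.141, 0.0, 0.017]
wrist_force: [0.0, 0.4, -1.7]
width: 0.0456
finger_force: 30.0
time: 13.8
tool_pos: [0.5357, 0.0936, 0.0558]
ee_rot: [3.142, -0.0, 0.017]
wrist_force: [0.2, -0.1, -1.1]
width: 0.0457
finger_force: 30.0
```

```bash
python3 -m handwheel '[[[0,0,0],[0,0,-0.02],0.8],[[0,0,0],[0,0,0],0.8],[[0,0,0],[0,0,0],0.8]]';python3 -m handwheel '[[[0,0,0],[0,0,-0.02],0.8],[[0,0,0],[0,0,0],0.8],[[0,0,0],[0,0,0],0.8]]'; python3 - <<'E'
from h import *
p,d,K,E=snap('wrist');W=cloud(d,K,E).reshape(-1,3);o=robot.get_obs();t=o['tool_pos'];print(t,o['wrist_force'])
w=W[(abs(W[:,2]-t[2]-.0305)<.005)&(abs(W[:,1]-t[1]-.0006)<.0225)];print('liner',np.median(w[:,2]))
E
```

```text
time: 14.1
tool_pos: [0.5361, 0.0936, 0.0557]
ee_rot: [3.141, -0.001, 0.017]
wrist_force: [-1.6, 0.2, 6.1]
width: 0.0458
finger_force: 30.0
time: 14.4
tool_pos: [0.5363, 0.0935, 0.0557]
ee_rot: [3.141, -0.002, 0.017]
wrist_force: [-3.1, -1.2, 9.0]
width: 0.0457
finger_force: 30.0
[0.53623952 0.09351855 0.05569602] [-2.72338129 -0.63496547  8.72959541]
liner 0.08553971409097942
```

```bash
python3 -m handwheel '[[[0,0,0],[0,0,0.04],0.8],[[0,0,0],[0,0,0],0.5],[[0,0,0],[0,0,0],0.3],[[0,0,0],[0,0,0],0.3],[[0,0,0],[0,0,0],0.3]]';python3 -m handwheel '[[[0,0,0],[0,0,0.2],0.3],[[0,0,0],[0,0,0.5],0.3],[[0,0,0],[0,0,0.8],0],[[0,0,0],[-0.2,-0.4,0.8],0],[[0,0,0],[-0.4,-0.8,0.2],0]]';python3 -m handwheel '[[[0,0,0],[-0.4,-0.9,0],0],[[0,0,0],[-0.4,-0.9,0],0],[[0,0,0],[-0.4,-0.9,0],0],[[0,0,0],[-0.4,-0.9,0],0],[[0,0,0],[-0.35,-0.8,0],0]]';python3 -m handwheel '[[[0,0,0],[0,-0.26,0],0],[[0,0,0],[0,0,0],0],[[0,0,0],[0,0,0],0],[[0,0,0],[0,0,0],0]]'
python3 - <<'E'
from h import *
p,d,K,E=snap('wrist');W=cloud(d,K,E).reshape(-1,3);o=robot.get_obs();t=o['tool_pos'];print(t,o['wrist_force'])
w=W[(abs(W[:,2]-.084)<.005)];print('cup',outer(w,np.array([.4086,-.2004]),.015,.009,.019))
for n in('scene',):
  p,d,K,E=snap(n);W=cloud(d,K,E).reshape(-1,3)
  w=W[(abs(W[:,2]-.086)<.004)];print('liner',outer(w,np.array([.536,.0945]),.0235,.012,.028))
E
```

```text
time: 14.95
tool_pos: [0.5354, 0.0936, 0.0552]
ee_rot: [3.142, 0.001, 0.017]
wrist_force: [-0.1, -0.5, 0.4]
width: 0.0648
finger_force: 0.0
time: 15.45
tool_pos: [0.5087, 0.0345, 0.1871]
ee_rot: [3.142, -0.011, 0.021]
wrist_force: [0.6, -0.9, -0.3]
width: 0.0863
finger_force: 0.0
time: 15.95
tool_pos: [0.407, -0.1883, 0.1818]
ee_rot: [3.14, -0.002, 0.016]
wrist_force: [0.6, -0.3, 0.7]
width: 0.0939
finger_force: 0.0
time: 16.35
tool_pos: [0.4088, -0.198, 0.1808]
ee_rot: [-3.141, -0.0, 0.019]
wrist_force: [1.2, -0.1, 0.3]
width: 0.094
finger_force: 0.0
[ 0.40874124 -0.19798299  0.18076561] [ 0.56343457 -0.22158104  0.15713361]
cup (60, array([ 0.4091, -0.2011,  0.0137]), array([ 0.4092, -0.2016]))
liner (12, array([0.5345, 0.0954, 0.0185]), array([0.5383, 0.0939]))
```

```bash
python3 -m handwheel '[[[0,0,0],[0,-0.08,-0.3],0],[[0,0,0],[0,0,-0.6],0.3],[[0,0,0],[0,0,-0.6],0.4],[[0,0,0],[0,0,-0.6],0.4],[[0,0,0],[0,0,-0.33],0.4]]'; python3 -m handwheel '[[[0,0,0],[0,0,-0.1],0.4],[[0,0,0],[0,0,0],0.5],[[0,0,0],[0,0,0],0.6],[[0,0,0],[0,0,0],0.7],[[0,0,0],[0,0,0],0.9]]';python3 -m handwheel '[[[0,0,0],[0,0,0],0.9],[[0,0,0],[0,0,0],0.9],[[0,0,0],[0,0,0],0.9],[[0,0,0],[0,0,0],0.9],[[0,0,0],[0,0,0],0.9]]'
```

```text
time: 16.95
tool_pos: [0.4071, -0.2014, 0.0564]
ee_rot: [-3.139, 0.003, 0.019]
wrist_force: [-0.5, 0.1, -0.7]
width: 0.0653
finger_force: 0.0
time: 17.45
tool_pos: [0.4089, -0.2038, 0.0555]
ee_rot: [3.14, -0.002, 0.017]
wrist_force: [0.3, 0.2, 2.1]
width: 0.0296
finger_force: 30.0
time: 17.95
tool_pos: [0.4089, -0.2038, 0.0555]
ee_rot: [3.14, -0.002, 0.017]
wrist_force: [0.2, 0.2, 5.3]
width: 0.0294
finger_force: 30.0
```

```bash
python3 -m handwheel '[[[0,0,0],[0,0,0.2],0.9],[[0,0,0],[0,0,0.6],0.9],[[0,0,0],[0,0,0.8],0.9],[[0,0,0],[0,0,0.8],0.9],[[0,0,0],[0,0,0.6],0.9]]'; python3 -m handwheel '[[[0,0,0],[0.2,0.4,0],0.9],[[0,0,0],[0.3,0.7,0],0.9],[[0,0,0],[0.3,0.8,0],0.9],[[0,0,0],[0.3,0.8,0],0.9],[[0,0,0],[0.3,0.8,0],0.9]]'; python3 -m handwheel '[[[0,0,0],[0.3,0.8,0],0.9],[[0,0,0],[0.3,0.7,0],0.9],[[0,0,0],[0.3,0.6,0],0.9],[[0,0,0],[0.23,0.35,0],0.9],[[0,0,0],[0,0,0],0.9]]'; python3 -m handwheel '[[[0,0,0],[0,0,0],0.9],[[0,0,0],[0,0,0],0.9],[[0,0,0],[0,0,0],0.9]]'
python3 - <<'E'
from h import *
p,d,K,E=snap('wrist');save(p,'pics/w5.png');W=cloud(d,K,E).reshape(-1,3);o=robot.get_obs();t=o['tool_pos'];print(t,o['wrist_force'])
w=W[(abs(W[:,2]-.086)<.004)];print('liner',len(w),outer(w,np.array([.5355,.0945]),.0235,.018,.027))
w=W[(abs(W[:,2]-t[2]-.0295)<.006)&(abs(W[:,1]-t[1]-.0006)<.014)];print('cup',len(w),np.median(w[:,2]),outer(w,np.array(t[:2]),.015,.009,.018))
E
```

```text
time: 18.45
tool_pos: [0.4082, -0.2037, 0.2069]
ee_rot: [3.14, -0.002, 0.017]
wrist_force: [0.2, -1.0, -0.1]
width: 0.0292
finger_force: 30.0
time: 18.95
tool_pos: [0.4781, -0.0271, 0.2042]
ee_rot: [3.141, 0.0, 0.016]
wrist_force: [1.1, -0.3, -0.5]
width: 0.0298
finger_force: 30.0
time: 19.45
tool_pos: [0.5349, 0.0961, 0.2033]
ee_rot: [-3.141, 0.002, 0.02]
wrist_force: [0.3, -0.0, -0.7]
width: 0.0291
finger_force: 30.0
time: 19.75
tool_pos: [0.5342, 0.093, 0.2044]
ee_rot: [3.141, -0.0, 0.015]
wrist_force: [0.5, 0.1, -0.4]
width: 0.0297
finger_force: 30.0
[0.53428732 0.09309084 0.20445755] [ 1.24104     0.08763843 -0.44031169]
liner 1232 (43, array([0.5357, 0.0941, 0.0224]), array([0.5345, 0.094 ]))
cup 592 0.2321603502313883 (60, array([0.5342, 0.094 , 0.0143]), array([0.5341, 0.0942]))
```

View pics/w5.png

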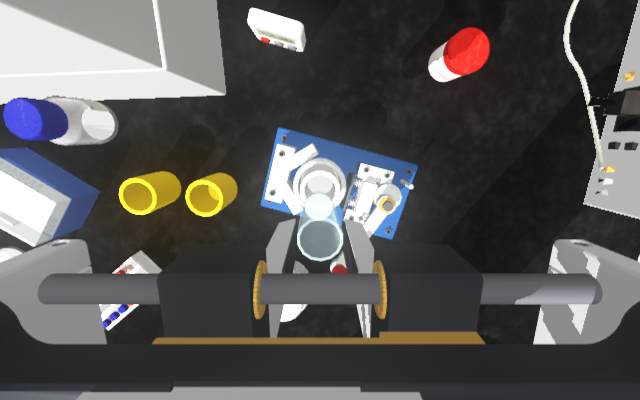

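```bash
python3 -m handwheel '[[[0,0,0],[0.028,0.005,-0.2],0.9],[[0,0,0],[0,0,-0.4],0.9],[[0,0,0],[0,0,-0.3],0.9],[[0,0,0],[0,0,-0.2],0.9],[[0,0,0],[0,0,0],0.9]]'; python3 -m handwheel '[[[0,0,0],[0,0,0],0.9],[[0,0,0],[0,0,0],0.9],[[0,0,0],[0,0,0],0.9]]'
python3 - <<'E'
from h import *
p,d,K,E=snap('wrist');W=cloud(d,K,E).reshape(-1,3);o=robot.get_obs();t=o['tool_pos'];print(t,o['wrist_force'])
w=W[(abs(W[:,2]-.086)<.004)];print('liner',len(w),outer(w,np.array([.5355,.0945]),.0235,.018,.027))
w=W[(abs(W[:,2]-t[2]-.0285)<.006)&(abs(W[:,1]-t[1]-.0006)<.014)];print('cup',len(w),np.median(w[:,2]),outer(w,np.array(t[:2]),.015,.009,.018))
E
```

```text
time: 20.3
tool_pos: [0.5346, 0.0941, 0.1467]
ee_rot: [3.141, 0.005, 0.017]
wrist_force: [-0.2, 0.3, -0.1]
width: 0.0296
finger_force: 30.0
time: 20.6
tool_pos: [0.5366, 0.0944, 0.1503]
ee_rot: [-3.142, -0.002, 0.017]
wrist_force: [0.3, 0.2, 0.3]
width: 0.0298
finger_force: 30.0
[0.53649014 0.09443359 0.15012967] [-0.10197918  0.44015166 -0.47235301]
liner 1497 (40, array([0.5356, 0.094 , 0.0226]), array([0.5346, 0.0941]))
cup 649 0.17786584722409166 (60, array([0.5365, 0.0953, 0.0143]), array([0.5365, 0.0955]))
```

```bash
python3 -m handwheel '[[[0,0,0],[-0.018,-0.02,0],0.9],[[0,0,0],[0,0,0],0.9],[[0,0,0],[0,0,-0.2],0.9],[[0,0,0],[0,0,-0.2],0.9],[[0,0,0],[0,0,0],0.9]]'; python3 -m handwheel '[[[0,0,0],[0,0,-0.2],0.9],[[0,0,0],[0,0,-0.2],0.9],[[0,0,0],[0,0,-0.2],0.9],[[0,0,0],[0,0,0],0.9],[[0,0,0],[0,0,0],0.9]]';python3 -m handwheel '[[[0,0,0],[0,0,-0.12],0.9],[[0,0,0],[0,0,-0.08],0.9],[[0,0,0],[0,0,0],0.9],[[0,0,0],[0,0,0],0.9]]'
```

```text
time: 21.15
tool_pos: [0.5336, 0.0932, 0.1264]
ee_rot: [3.141, 0.005, 0.017]
wrist_force: [-0.3, 0.8, -2.3]
width: 0.0296
finger_force: 30.0
time: 21.65
tool_pos: [0.5348, 0.0934, 0.0986]
ee_rot: [3.142, 0.001, 0.017]
wrist_force: [-0.3, -0.0, -0.2]
width: 0.0296
finger_force: 30.0
time: 22.05
tool_pos: [0.535, 0.0934, 0.0891]
ee_rot: [3.142, 0.0, 0.017]
wrist_force: [0.3, 0.4, -0.8]
width: 0.0292
finger_force: 30.0
```

```bash
python3 -m handwheel '[[[0,0,0],[0,0,-0.05],0.9],[[0,0,0],[0,0,-0.04],0.9],[[0,0,0],[0,0,0],0.9],[[0,0,0],[0,0,0],0.9]]';python3 -m handwheel '[[[0,0,0],[0,0,-0.03],0.9],[[0,0,0],[0,0,0],0.9],[[0,0,0],[0,0,0],0.9]]';python3 -m handwheel '[[[0,0,0],[0,0,-0.03],0.9],[[0,0,0],[0,0,0],0.9],[[0,0,0],[0,0,0],0.9]]';python3 -m handwheel '[[[0,0,0],[0,0,-0.02],0.9],[[0,0,0],[0,0,0],0.9],[[0,0,0],[0,0,0],0.9]]'
```

```text
time: 22.45
tool_pos: [0.535, 0.0934, 0.0846]
ee_rot: [3.141, 0.0, 0.017]
wrist_force: [-0.2, 0.3, -0.8]
width: 0.0301
finger_force: 30.0
time: 22.75
tool_pos: [0.535, 0.0934, 0.0832]
ee_rot: [3.142, 0.0, 0.017]
wrist_force: [-0.4, -0.5, -0.2]
width: 0.0295
finger_force: 30.0
time: 23.05
tool_pos: [0.535, 0.0934, 0.0816]
ee_rot: [3.141, 0.0, 0.017]
wrist_force: [0.5, 0.4, -0.5]
width: 0.0296
finger_force: 30.0
time: 23.35
tool_pos: [0.5356, 0.0934, 0.0815]
ee_rot: [-3.142, -0.001, 0.017]
wrist_force: [0.4, -0.4, 3.8]
width: 0.0294
finger_force: 30.0
```

```bash
python3 -m handwheel '[[[0,0,0],[0,0,0.02],0.9],[[0,0,0],[0,0,0],0.6],[[0,0,0],[0,0,0],0.4],[[0,0,0],[0,0,0],0.4],[[0,0,0],[0,0,0],0.4]]';python3 -m handwheel '[[[0,0,0],[0,0,0.2],0.4],[[0,0,0],[0,0,0.5],0.4],[[0,0,0],[0,0,0.7],0.4],[[0,0,0],[0,0,0.7],0.4],[[0,0,0],[-0.2,0,0.1],0.4]]';python3 -m handwheel '[[[0,0,0],[-0.5,-0.14,0],0.4],[[0,0,0],[-0.6,-0.14,0],0.4],[[0,0,0],[-0.6,-0.14,0],0.4],[[0,0,0],[-0.32,-0.14,0],0.4],[[0,0,0],[0,0,0],0.4]]';python3 -m handwheel '[[[0,0,0],[0,0,0],0.4],[[0,0,0],[0,0,0],0.4],[[0,0,0],[0,0,0],0.4]]'
python3 - <<'E'
from h import *
p,d,K,E=snap('wrist');save(p,'pics/w6.png');Wi=cloud(d,K,E);W=Wi.reshape(-1,3);o=robot.get_obs();t=o['tool_pos'];print(t,o['wrist_force'])
hsv=cv2.cvtColor(p,cv2.COLOR_RGB2HSV).reshape(-1,3);red=(hsv[:,1]>150)&((hsv[:,0]<8)|(hsv[:,0]>172))&(np.hypot(W[:,0]-.424,W[:,1]-.0655)<.03)
w=W[red];print(len(w),w.min(0),w.max(0),np.median(w,0))
w=W[(abs(W[:,2]-.086)<.004)];print('liner',len(w),outer(w,np.array([.5355,.0945]),.0235,.018,.027))
w=W[(abs(W[:,2]-.110)<.006)];print('cup',len(w),outer(w,np.array([.5355,.0945]),.015,.009,.02))
E
```

```text
time: 23.85
tool_pos: [0.5349, 0.0933, 0.0813]
ee_rot: [3.141, 0.001, 0.017]
wrist_force: [-0.2, 0.2, 0.0]
width: 0.0553
finger_force: 0.0
time: 24.35
tool_pos: [0.5282, 0.0934, 0.1979]
ee_rot: [-3.141, -0.011, 0.017]
wrist_force: [0.6, 0.8, 0.1]
width: 0.0563
finger_force: 0.0
time: 24.85
tool_pos: [0.4222, 0.065, 0.1917]
ee_rot: [3.141, -0.0, 0.016]
wrist_force: [0.1, 0.3, -0.7]
width: 0.0563
finger_force: 0.0
time: 25.15
tool_pos: [0.4246, 0.0655, 0.1914]
ee_rot: [-3.142, 0.001, 0.017]
wrist_force: [-0.1, -0.2, -0.1]
width: 0.0561
finger_force: 0.0
[0.42453898 0.06552887 0.1913483 ] [ 0.82141368 -0.10372322 -0.04460951]
352 [ 3.99171696e-01  5.41936625e-02 -2.87974727e-04] [0.43573128 0.08112785 0.1094518 ] [0.42753014 0.06735467 0.1056004 ]
liner 731 (60, array([0.535 , 0.0938, 0.0226]), array([0.535 , 0.0937]))
cup 530 (60, array([0.5341, 0.0954, 0.014 ]), array([0.5338, 0.0958]))
```

View pics/w6.png

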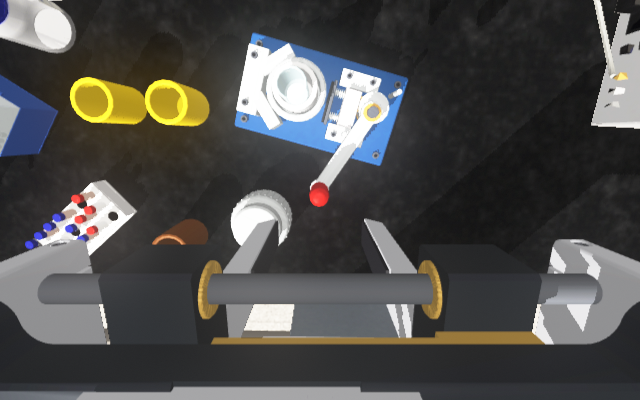

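The picture shows the cup nested in the liner and shell at (295,88), and the knob at (319,195) under the tool. I'll descend on the knob.

```bash
python3 -m handwheel '[[[0,0,0],[0,0,-0.3],0.4],[[0,0,0],[0,0,-0.6],0.4],[[0,0,0],[0,0,-0.6],0.4],[[0,0,0],[0,0,-0.6],0.4],[[0,0,0],[0,0,-0.4],0.4]]'; python3 -m handwheel '[[[0,0,0],[0,0,-0.19],0.4],[[0,0,0],[0,0,0],0.4],[[0,0,0],[0,0,0],0.7],[[0,0,0],[0,0,0],1],[[0,0,0],[0,0,0],1]]';python3 -m handwheel '[[[0,0,0],[0,0,0],1],[[0,0,0],[0,0,0],1],[[0,0,0],[0,0,0],1],[[0,0,0],[0,0,0],1]]'
```

```text
time: 25.7
tool_pos: [0.4231, 0.0655, 0.0641]
ee_rot: [3.142, 0.004, 0.017]
wrist_force: [0.4, -1.5, -0.1]
width: 0.0566
finger_force: 0.0
time: 26.2
tool_pos: [0.4251, 0.0654, 0.0585]
ee_rot: [3.141, -0.003, 0.017]
wrist_force: [0.8, -0.4, 0.5]
width: 0.0359
finger_force: 0.0
time: 26.6
tool_pos: [0.4245, 0.0659, 0.0578]
ee_rot: [-3.141, -0.001, 0.017]
wrist_force: [0.1, 2.4, 3.6]
width: 0.0208
finger_force: 30.0
```

```bash
python3 - <<'E'
import numpy as np
a=np.radians(np.linspace(146.3,255.4,13));P=105*np.c_[np.cos(a),np.sin(a)]/50
Q=np.round(P-P[0],2);print(np.diff(Q,axis=0).round(2).tolist())
E
```

```text
[[-0.16, -0.29], [-0.12, -0.31], [-0.06, -0.33], [-0.01, -0.33], [0.04, -0.33], [0.09, -0.32], [0.15, -0.3], [0.19, -0.28], [0.23, -0.24], [0.26, -0.2], [0.29, -0.16], [0.32, -0.11]]
```

```bash
python3 -m handwheel '[[[0,0,0],[-0.16,-0.29,0],1],[[0,0,0],[-0.12,-0.31,0],1],[[0,0,0],[-0.06,-0.33,0],1],[[0,0,0],[0,0,0],1]]'; python3 -m handwheel '[[[0,0,0],[-0.01,-0.33,0],1],[[0,0,0],[0.04,-0.33,0],1],[[0,0,0],[0.09,-0.32,0],1],[[0,0,0],[0,0,0],1]]'; python3 -m handwheel '[[[0,0,0],[0.15,-0.3,0],1],[[0,0,0],[0.19,-0.28,0],1],[[0,0,0],[0.23,-0.24,0],1],[[0,0,0],[0,0,0],1]]'
```

```text
time: 27.0
tool_pos: [0.4081, 0.0181, 0.0578]
ee_rot: [-3.141, -0.003, 0.015]
wrist_force: [2.7, 3.4, 2.3]
width: 0.0211
finger_force: 30.0
time: 27.4
tool_pos: [0.415, -0.0296, 0.0578]
ee_rot: [-3.139, -0.004, 0.015]
wrist_force: [3.7, 4.7, 1.5]
width: 0.0207
finger_force: 30.0
time: 27.8
tool_pos: [0.443, -0.0697, 0.0577]
ee_rot: [-3.138, -0.001, 0.016]
wrist_force: [0.2, 5.8, 5.8]
width: 0.0208
finger_force: 30.0
```

```bash
python3 -m handwheel '[[[0,0,0],[0.26,-0.2,0],1],[[0,0,0],[0.29,-0.16,0],1],[[0,0,0],[0.32,-0.11,0],1],[[0,0,0],[0,0,0],1],[[0,0,0],[0,0,0],1]]'; python3 -m handwheel '[[[0,0,0],[0,0,0],1],[[0,0,0],[0,0,0],1]]'
python3 - <<'E'
from h import *
p,d,K,E=snap('wrist');save(p,'pics/w7.png');Wi=cloud(d,K,E);W=Wi.reshape(-1,3);o=robot.get_obs();t=o['tool_pos'];print(t,o['wrist_force'])
q=t[:2]+[0,.0006]-np.array([.5117,.0071]);print('angle',np.degrees(np.arctan2(q[1],q[0])),np.hypot(*q))
hsv=cv2.cvtColor(p,cv2.COLOR_RGB2HSV).reshape(-1,3)
red=(hsv[:,1]>150)&((hsv[:,0]<8)|(hsv[:,0]>172))&(np.hypot(W[:,0]-.485,W[:,1]+.0945)<.03)
w=W[red];print('knob',len(w));print(w.min(0),w.max(0))
m=((hsv[:,0]>100)&(hsv[:,0]<125)&(hsv[:,1]>120)&(hsv[:,2]>60)).reshape(400,640)
m&=np.hypot(Wi[...,0]-.527,Wi[...,1]-.0655)<.13
v,u=np.nonzero(m);P=np.array([ray(a,b,.014,K,E)[:2] for a,b in zip(u,v)])*1000
print(len(P),cv2.minAreaRect(P.astype(np.float32)))
w=W[(abs(W[:,2]-.086)<.004)];print('liner',len(w),outer(w,np.array([.5355,.0945]),.0235,.018,.027))
w=W[(abs(W[:,2]-.110)<.006)];print('cup',len(w),outer(w,np.array([.5355,.0945]),.015,.009,.02))
w=W[abs(W[:,2]-.062)<.003];print('shell',outer(w,np.array([.5355,.0945]),.032,.026,.037))
E
```

```text
time: 28.3
tool_pos: [0.4848, -0.0924, 0.0577]
ee_rot: [-3.138, 0.002, 0.017]
wrist_force: [-2.3, 5.7, 6.4]
width: 0.0208
finger_force: 30.0
time: 28.5
tool_pos: [0.4844, -0.0922, 0.0577]
ee_rot: [-3.138, 0.002, 0.018]
wrist_force: [-2.9, 4.6, 5.5]
width: 0.0207
finger_force: 30.0
[ 0.48430616 -0.09222634  0.0576876 ] [-2.72466026  5.26417351  6.05563153]
angle -105.50787048466053 0.10245639416787386
knob 1356
[ 0.47475059 -0.10094261  0.07216028] [ 0.49548133 -0.08113439  0.10997176]
10072 ((527.677734375, 66.4639892578125), (198.80612182617188, 113.0551986694336), 75.72979736328125)
liner 2483 (35, array([0.5357, 0.0951, 0.0228]), array([0.5358, 0.0959]))Traceback (most recent call last):
  File "<stdin>", line 12, in <module>
  File "h.py", line 34, in outer
    s=least_squares(f,[*c,rad],loss='soft_l1',f_scale=.0005);g=least_squares(lambda x:f([*x,rad]),c,loss='soft_l1',f_scale=.0005)
    return func(*args, **kwargs)
    vector_fun = VectorFunction(
        fun_wrapped,
    ...<6 lines>...
        workers=workers
    )
    self._update_fun()
    ~~~~~~~~~~~~~~~~^^
    self.f = self.fun_wrapped(xp_copy(self.x))
             ~~~~~~~~~~~~~~~~^^^^^^^^^^^^^^^^^
    return np.atleast_1d(self.fun(x))
                         ~~~~~~~~^^^
    return self.f(x, *self.args, **self.kwargs)
           ~~~~~~^^^^^^^^^^^^^^^^^^^^^^^^^^^^^^
  File "h.py", line 33, in <lambda>
    f=lambda x:np.hypot(*(pts-x[:2]).T)-x[2]
                          ~~~^~~~~~
ValueError: operands could not be broadcast together with shapes (0,) (2,)
```

View pics/w7.png

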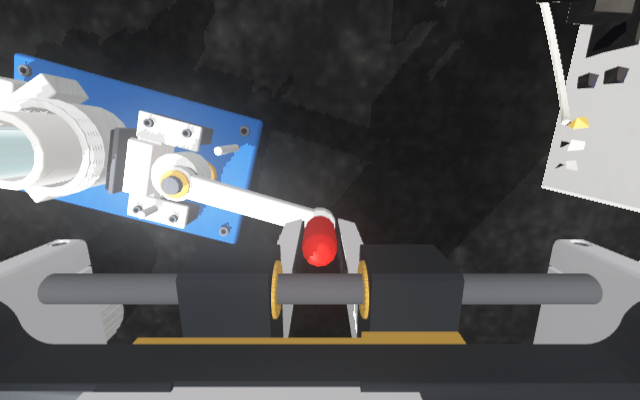

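The lever (knob at (320,240)) lies in line with the base plate at about 254.7°, against a target of about 255.5°. The error is within 0.02 rad and the pad is against the shell, so I'm handing in.

```bash
python3 -m handwheel '[[[0,0,0],[0.01,0,0],1],[[0,0,0],[0,0,0],1],[[0,0,0],[0,0,0],1],[[0,0,0],[0,0,0],1]]'; python3 - <<'E'
from h import *
o=robot.get_obs();print(o['tool_pos'],abs(o['qvel']).max(),o['finger_force']);print(robot.close_job())
E
```

```text
time: 28.95
tool_pos: [0.4847, -0.0924, 0.0577]
ee_rot: [-3.138, 0.003, 0.018]
wrist_force: [-2.6, 4.7, 6.6]
width: 0.021
finger_force: 30.0
[ 0.48474235 -0.09236265  0.0577002 ] 0.0015264744118195532 30.001450079726055
the job is handed in; nothing more can be done
None
```

I handed the job in at about 29 s: the liner and cup are nested in the shell, and the gripper is holding the lever about 0.02 rad short of the cam's highest lift by the camera estimate. No verdict came back. Pad force on the shell was not measured; the picture only shows the pad against it. The first liner grasp missed because the cameras put the fingertips about 12 mm above the reported TCP, not 25 mm below it as stated, so I used the camera value from then on.

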